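Clamp the block mould in the screw press

TASK

Set the rectangular plaster mould flat in the press's sliding tray, inside its low rim, and push the tray fully home so that the mould stands under the screw. Then turn the T-handle clockwise until its resistance clearly rises and the mould is held firmly, but stop there, as plaster cracks if you force it. Let go, and leave the round mould and the tree candles where they stand.

Things in the scene. Friction and masses are not known exactly. Their poses are not given: they have to be found in the camera images.
- block_mould: The rectangular two-part plaster mould, off-white with two dark rubber bands over it: 52 mm (its x) by 72 mm (its y) by 64 mm high, 0.2 to 0.4 kg, standing loose on the table. Origin: centre of its underside; z up.
- press: Grey screw press fixed to the table, yaw within 0.25 rad. Origin: on the table, on the vertical screw axis. Two posts at x = -53 and +53 mm (20 by 40 mm) carry a crossbar along x (126 mm long, 40 mm wide, 112 to 142 mm above the table); a nut on it reaches 146 mm. Base 150 mm wide, y = -240 to +60 mm. The tray slides between the posts along y and comes out to -y.
- tray (a joint): How far the tray is out, in m: 0 is fully home (mould seat on the screw axis, against a stop), 0.16 fully out. It starts 0.12 to 0.15 out; sliding it takes 2 to 3 N.
- tray_seat (a point): Centre of the seat in the wooden tray, on its floor (18 mm above the table). Axes as the press: y along the slide, -y outwards. The seat is 62 mm (x) by 82 mm (y) inside a rim 6 mm high, 4 mm thick: the mould goes in with its long side along the slide, 5 mm of play all round.
- tray_grip (a point): Top centre of the upright wooden push block on the tray's outer end, 110 mm to -y of the seat centre; 50 mm (x) by 12 mm (y), its top 52 mm above the table and 34 mm above the tray floor.
- t_handle (a joint): T-handle angle, rad: 0 fully up, growing clockwise from above (tightening), at most 4.2; starts 0 to 1.0. Each rad lowers screw, handle and foot by 5 mm. It stays where left (springs back to about 40 N if tightened past that). Turning free takes about 0.2 N m; from first touch on the mould about 0.25 N m more per rad. Firm: 0.4 to 1.2 rad past touch; past about 1.4 rad the plaster cracks.
- t_bar (a point): Centre of the steel T-handle's cross bar, on the screw axis, 188 mm above the table with the handle at 0. The bar lies along this frame's x (the press's x with the handle at 0): 84 mm long plus end balls reaching 49.5 mm from the axis, 14 mm wide, 16 mm high; a 12 mm round stem runs down from it.
- press_foot: Square rubber-faced foot below the screw, 34 mm by 34 mm by 8 mm; it does not turn. Origin: centre of its lower face, 93 mm above the table when the handle is at 0 (a mould in the tray reaches 82 mm). It is sprung on the screw at 12 N per mm.
- round_mould: A round plaster mould, 60 mm across and 75 mm high, not needed. Origin: centre of its underside.
- tree_candle0: Red tree-shaped candle, 48 mm across the foot, 75 mm high. Origin: centre of its underside.
- tree_candle1: Red tree-shaped candle, 48 mm across the foot, 85 mm high. Origin: centre of its underside.
- tree_candle2: Red tree-shaped candle, 48 mm across the foot, 80 mm high. Origin: centre of its underside.
Things that resemble listed ones, but are neither listed nor needed, are in the scene too. Leave any purple look-alike of the block_mould alone.

How it is judged:
By the outcome, as a careful person would: the job done as asked, in the order asked, and still so for the second after the job is handed in, with the robot touching nothing.
It also fails if it takes over 72 s, if anything falls off the work surface, if the arm or the gripper's body presses on something with over 40 N, if the wrist force passes 120 N, or if a joint passes its speed limit or range.

ROBOT

A 6-joint arm with a two-finger parallel gripper is mounted at the origin on the work surface. World frame = base frame: x ahead of the robot, y to its left, z up, the work surface at z = 0. Lengths are in m, angles in rad, forces in N, time in s.
With the tool pointing down it reaches from about 0.375 to 0.975 m from the base axis. Payload 3.8 kg.
Tool frame: the origin (TCP) lies where the fingers leave the gripper's body, on its centre line; the fingertips stand 73 mm ahead of it and the grasp point (between the pads) lies 54 mm ahead of it (nose_length is the distance from the TCP to the fingertips, in m); z points along the fingers, y is the line along which they close (so a half turn about z gives the same grasp; the last joint's range is limited). The gripper opens to 85 mm and grips with 20 to 120 N. Pads are 22 mm wide; open, the fingers measure 114 mm over their backs; the gripper's body (76 mm by 85 mm) begins 54 mm behind the grasp point. The pads swing forward as they close: fully open they stand 13 mm farther back than shut.
Start: joints at [-1.304, 0.264, 1.604, -0, 1.274, -0.037], TCP at [0.202, -0.644, 0.304] pointing down, gripper open.
Joint ranges: [-2.63, 2.63], [-0.94, 2.18], [0.31, 2.57], [-1.31, 4.45], [0, 2.66], [-2.55, 2.55]. Speed limits (rad/s): [2.57, 2.57, 3.14, 3.14, 3.14, 3.14].

INTERFACE

Orientations are given as a rotation vector (axis times angle).
In Python, from workcell import read_state, read_camera, calibration, finish_job, look_for, cut_out, tip_of, nose_length gives the robot as it stands.
- The arm moves only by the tool step_arm, never from a script. Its argument "targets" is a list of rows, each a list of 3 entries, a list of its own where there are three numbers: the turn, a rotation vector about the tool's x, y, z in rad, then the shift along the tool's x, y, z in mm, then the finger opening in mm, from 0 to 85.4. In form: [[[ax, ay, az], [x, y, z], grip], ...]. A call has 1 to 5 rows; each row shifts and turns the commanded pose from where the row before left it, along the tool's axes as they then stand; what a row does not reach is not made up. A row lasts 1/12 s, in which the tool goes at most 41.7 mm and 7.16 degrees, less where a joint would pass 70% of its speed; a pose out of reach is approached as far as the arm can. A call with a gripper value outside its range is refused whole. The fingers move at their own pace and stop on an object; "grip_force" is the grip in N (left out, the last holds). Time passes only in rows, so rows that do not move let the fingers close. It gives the time, the measured TCP pose, the force, the opening and the grip force at its end, in the units of the state.
- read_state(): the state, without advancing time (a new reading comes with each control period).
- read_camera(name): name is "side" or "top" or "wrist"; returns the picture (420x560x3 uint8, red, green, blue); there is no depth.
- calibration(name): a dict with "camera_matrix" (3x3 intrinsics, pixels), "R" (3x3) and "t" (3): a world point X has camera coordinates R X + t. Camera axes: x right, y down, z forward; pixel columns grow to the right and rows downward; lengths in m; the calibration is good to about 2 mm. A picture is of the moment at which its call begins: read the wrist's pose just before it. calibration takes no time and is no camera call; for the wrist camera it gives the pose at the moment of the call.
- finish_job(): hands the job in; it is judged then, once.
Trained networks look in the newest picture that a camera, given by its name, has taken for a name from the list of things; names that differ only in an ending like _2 or _b are one class to them, and where a whole thing is asked for, a point or a joint stands for the part that bears it (a point fixed in the world has none). Each returns a list of dicts, best first, with "score" (0 to 1); they miss things now and then, are a little off and sometimes report something else, mostly with a low value. They report only what shows in the picture. A call takes as long as a camera call. They do not tell look-alikes from the thing itself.
- look_for(camera, query): "extent" ([left, top, right, bottom] in pixels, round what is visible of it).
- cut_out(camera, query): "region" (420x560 bool, what is visible of it) and "extent" ([left, top, right, bottom] in pixels, round what is visible of it).
- tip_of(camera, query): "at" ([row, column] in pixels: a listed point, or the origin of a listed thing).
The state is a dict: "time": time; "q": joint angles; "joint_vel": joint speeds; "joint_torque": joint torques, N m; "tool_pos": TCP position; "tcp_rot": TCP orientation; "wrist_force": force on the tool from outside, world axes, zero at the start; "torque": the same for the moment, N m; "width": opening from 0.0 (shut) to 1.0 (fully open); "grip_force": force on a finger pad.
Only numpy, scipy, OpenCV 4.12 (cv2) and the standard library are available. Lean on these libraries where they do the work, as an engineer would, in place of code of your own. Each camera call takes 0.05 s, during which the arm holds its last target. There are 200 camera calls.

## Working session

There is one attempt and no reset: what is moved stays moved. The work goes in short steps, Python scripts to look and compute and a tool call to move; the robot and the scene stay as the last step left them, time stands still between calls to the robot, and variables do not carry over. Pictures are saved under pics/ and viewed, at most 10 in all, crops included, and the job is handed in when it is done.

Besides the shell and the picture viewer there is one more tool, called as name(argument=value, ...) on one line, values as JSON. step_arm: Moves the arm, as the interface text tells. Its arguments: {"type":"object","properties":{"targets":{"type":"array","items":{"type":"array"}},"grip_force":{"type":"number"}},"required":["targets"]}

```bash
mkdir -p pics; ls
python3 - <<'E'
from workcell import *
import cv2,numpy as np
ims=[]
for c in ("side","top"):
    im=read_camera(c); cv2.imwrite(f"pics/{c}0.png",im[:,:,::-1])
    K=calibration(c); print(c,np.round(K["camera_matrix"],1).tolist(),np.round(K["R"],3).tolist(),np.round(K["t"],3).tolist())
    for q in ("block_mould","press","tray_seat","tray_grip","t_bar","round_mould"):
        try:
            print(q,[(round(d["score"],2),np.round(d["at"]).tolist()) for d in tip_of(c,q)[:3]])
        except Exception as e: print(q,e)
s=read_state();print(s)
E
```

```text
pics
side [[536.8, 0.0, 287.2], [0.0, 536.8, 211.5], [0.0, 0.0, 1.0]] [[-0.978, -0.207, -0.011], [-0.153, 0.758, -0.634], [0.14, -0.618, -0.774]] [0.511, 0.298, 0.949]
block_mould [(0.94, [229.0, 298.0]), (0.55, [203.0, 351.0])]
press []
tray_seat [(0.86, [320.0, 308.0])]
tray_grip [(0.58, [266.0, 327.0])]
t_bar [(0.81, [337.0, 286.0])]
round_mould [(0.88, [181.0, 285.0]), (0.6, [362.0, 285.0])]
top [[438.1, 0.0, 280.2], [0.0, 438.1, 203.8], [0.0, 0.0, 1.0]] [[-0.022, -1.0, 0.011], [-0.997, 0.021, -0.076], [0.076, -0.013, -0.997]] [-0.188, 0.546, 1.119]
block_mould [(0.66, [237.0, 329.0])]
press [(0.98, [222.0, 159.0])]
tray_seat [(0.82, [227.0, 205.0])]
tray_grip [(0.82, [229.0, 248.0])]
t_bar [(0.85, [219.0, 137.0])]
round_mould [(0.84, [180.0, 341.0])]
{'time': 0.7, 'q': array([-1.30389925e+00,  2.63887433e-01,  1.60395974e+00, -8.27853837e-06,
        1.27363713e+00, -3.69179118e-02]), 'joint_vel': array([-1.32315347e-03,  3.39401494e-04,  1.82425264e-03,  4.25969190e-05,
       -4.78137044e-04,  1.11253787e-03]), 'joint_torque': array([-9.35134449e-04, -5.14851558e+01, -3.67611587e+01,  7.66264748e-06,
        5.91772732e-04,  3.18249465e-05]), 'tool_pos': array([ 0.20192724, -0.64411992,  0.30390998]), 'tcp_rot': array([3.10530691e+00, 4.75385503e-01, 7.17712633e-06]), 'wrist_force': array([0.43759724, 0.49251729, 0.46224676]), 'torque': array([ 0.01276348, -0.06191508,  0.07743364]), 'grip_force': 0.0, 'width': 1.000070516917934}
```

View pics/side0.png

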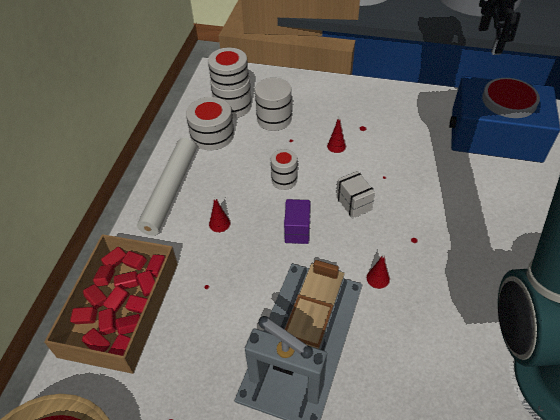

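View pics/top0.png

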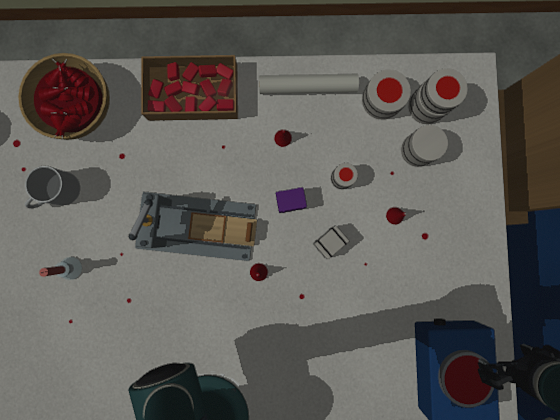

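The side picture shows an off-white banded block at about (355,194) and a purple block at (297,221). In the top picture they are at (330,241) and (291,200). The off-white one with two dark bands fits the description, and the purple one is the look-alike to leave alone. The press is at top (195,225), with its tray sticking out to the right (-y).

```bash
cat > h.py <<'E'
from workcell import *
import cv2,numpy as np
from scipy.spatial.transform import Rotation as Ro
def ray(c,u,v,z,cal=None):
    k=cal or calibration(c); R,t=np.array(k["R"]),np.array(k["t"])
    d=R.T@np.linalg.solve(k["camera_matrix"],[u,v,1.]); o=-R.T@t
    return o+d*(z-o[2])/d[2]
def proj(c,X,cal=None):
    k=cal or calibration(c); p=(np.array(k["camera_matrix"])@(np.array(k["R"])@np.atleast_2d(X).T+np.array(k["t"])[:,None]))
    return (p[:2]/p[2]).T
E
python3 - <<'E'
from h import *
z={"tray_seat":.018,"tray_grip":.052,"t_bar":.186,"press":0,"block_mould":0}
for c in("top","side"):
    read_camera(c)
    for q in z:
        for d in tip_of(c,q)[:2]: print(c,q,round(d["score"],2),np.round(ray(c,d["at"][1],d["at"][0],z[q]),3))
    for d in cut_out(c,"block_mould")[:2]: print(c,"cut",round(d["score"],2),d["extent"])
s=cv2.imread("pics/side0.png");t=cv2.imread("pics/top0.png")
a=cv2.resize(s[160:260,270:400],None,fx=3,fy=3,interpolation=cv2.INTER_CUBIC);b=cv2.resize(t[180:280,270:400],None,fx=3,fy=3,interpolation=cv2.INTER_CUBIC)
cv2.imwrite("pics/crop1.png",np.hstack([a,b]))
k=calibration("wrist");st=read_state();R=Ro.from_rotvec(st["tcp_rot"]).as_matrix()
print("cam in tool",R.T@(-np.array(k["R"]).T@k["t"]-st["tool_pos"]),(np.array(k["R"])@R).round(3),np.round(k["camera_matrix"],1).tolist()); print(R.round(3))
E
```

```text
top tray_seat 0.89 [ 0.475 -0.004  0.018]
top tray_grip 0.89 [ 0.471 -0.111  0.052]
top t_bar 0.91 [0.502 0.112 0.186]
top press 0.73 [0.501 0.112 0.   ]
top block_mould 0.97 [ 0.547 -0.227  0.   ]
top block_mould 0.71 [ 0.444 -0.33   0.   ]
top cut 0.76 [313.1, 222.5, 346.8, 259.4]
top cut 0.59 [277.8, 184.5, 308.9, 212.6]
side tray_seat 0.77 [ 0.479 -0.011  0.018]
side tray_seat 0.54 [ 0.5   -0.488  0.018]
side tray_grip 0.86 [ 0.465 -0.123  0.052]
side t_bar 0.58 [0.503 0.104 0.186]
side press 0.89 [0.502 0.109 0.   ]
side press 0.7 [ 0.504 -0.505  0.   ]
side block_mould 0.9 [ 0.44 -0.32  0.  ]
side block_mould 0.81 [ 0.549 -0.23  -0.   ]
side cut 0.77 [334.4, 171.2, 373.7, 216.4]
side cut 0.75 [282.3, 201.3, 310.1, 242.2]
cam in tool [ 0.07093741 -0.00074491 -0.07077415] [[ 0.001  1.     0.   ]
 [-0.961  0.001 -0.278]
 [-0.278  0.     0.961]] [[297.3, 0.0, 276.8], [0.0, 297.3, 212.6], [0.0, 0.0, 1.0]]
[[ 0.954  0.299 -0.   ]
 [ 0.299 -0.954  0.   ]
 [ 0.    -0.    -1.   ]]
```

View pics/crop1.png

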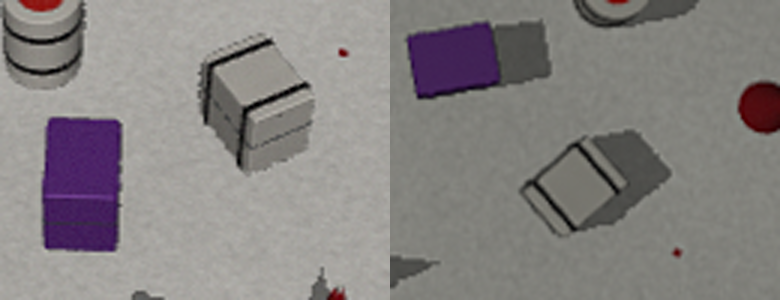

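The crop confirms it: the off-white block with two dark bands is the mould, at about (0.44, -0.325). The purple one lies at (0.55, -0.23). I'll move above the mould and turn the tool to its long axis.

step_arm(targets=[[[0,0,0],[22,-15,0],85],[[0,0,0],[22,-15,0],85],[[0,0,0],[22,-15,0],85],[[0,0,0],[22,-16,0],85],[[0,0,0],[22,-16,0],85]])

```text
time: 1.82
tool_pos: [0.2844, -0.5367, 0.3039]
tcp_rot: [3.105, 0.475, 0.0]
wrist_force: [0.1, 0.8, 0.1]
width: 0.994
grip_force: 0.0
```

step_arm(targets=[[[0,0,0],[22,-15,5],85],[[0,0,0],[22,-15,5],85],[[0,0,0],[22,-15,5],85],[[0,0,0],[22,-16,5],85],[[0,0,0],[22,-16,5],85]])

```text
time: 2.23
tool_pos: [0.3664, -0.4303, 0.2789]
tcp_rot: [3.105, 0.475, 0.0]
wrist_force: [-0.1, 0.2, -0.5]
width: 0.996
grip_force: 0.0
```

step_arm(targets=[[[0,0,0],[21,-16,5],85],[[0,0,0],[21,-16,5],85],[[0,0,0],[21,-16,5],85],[[0,0,0],[21,-16,5],85],[[0,0,0],[21,-16,5],85]])

```text
time: 2.65
tool_pos: [0.4427, -0.3225, 0.2539]
tcp_rot: [3.105, 0.475, 0.001]
wrist_force: [0.5, -0.0, -1.2]
width: 0.998
grip_force: 0.0
```

step_arm(targets=[[[0,0,-0.12],[0,0,0],85],[[0,0,-0.12],[0,0,0],85],[[0,0,-0.12],[0,0,0],85],[[0,0,-0.12],[0,0,0],85],[[0,0,-0.12],[0,0,0],85]])

```text
time: 3.07
tool_pos: [0.4422, -0.3234, 0.254]
tcp_rot: [2.822, 1.381, 0.0]
wrist_force: [-0.7, 0.2, 0.2]
width: 0.998
grip_force: 0.0
```

step_arm(targets=[[[0,0,-0.12],[0,0,0],85],[[0,0,-0.12],[0,0,0],85],[[0,0,-0.12],[0,0,0],85],[[0,0,-0.12],[0,0,0],85],[[0,0,-0.12],[0,0,0],85]])

```text
time: 3.48
tool_pos: [0.4421, -0.3236, 0.254]
tcp_rot: [2.288, 2.152, 0.0]
wrist_force: [-0.8, 0.6, 0.4]
width: 0.998
grip_force: 0.0
```

step_arm(targets=[[[0,0,-0.12],[0,0,0],85],[[0,0,-0.12],[0,0,0],85],[[0,0,-0.12],[0,0,0],85],[[0,0,-0.12],[0,0,0],85],[[0,0,-0.12],[0,0,0],85]])

```text
time: 3.9
tool_pos: [0.4421, -0.3236, 0.254]
tcp_rot: [1.55, 2.732, -0.0]
wrist_force: [-0.3, -0.3, -0.0]
width: 0.996
grip_force: 0.0
```

step_arm(targets=[[[0,0,-0.12],[0,0,0],85],[[0,0,0],[0,0,0],85],[[0,0,0],[0,0,0],85]])

```text
time: 4.15
tool_pos: [0.442, -0.3236, 0.254]
tcp_rot: [1.396, 2.814, -0.0]
wrist_force: [-0.2, 0.5, 0.2]
width: 0.995
grip_force: 0.0
```

Run:
```python
from h import *
im=read_camera("wrist"); cv2.imwrite("pics/w1.png",im[:,:,::-1])
s=read_state(); R=Ro.from_rotvec(s["tcp_rot"]).as_matrix(); print(s["time"],s["tool_pos"].round(4),R[:,0].round(3),s["q"].round(2),s["wrist_force"].round(1))
k=calibration("wrist")
print([(d["score"],ray("wrist",d["at"][1],d["at"][0],0).round(4)) for d in tip_of("wrist","block_mould")])
for d in cut_out("wrist","block_mould"):
    print(d["score"],d["extent"])
```

```text
4.2 [ 0.4421 -0.3236  0.254 ] [-0.605  0.796 -0.   ] [-0.68  0.06  1.93  0.    1.15 -1.33] [-0.2  0.4  0.3]
[(0.85, array([ 0.5468, -0.2218,  0.    ])), (0.73, array([ 0.4376, -0.3237,  0.    ]))]
0.83 [243.4, 159.6, 304.6, 247.4]
0.56 [372.1, 138.7, 486.0, 239.1]
```

View pics/w1.png

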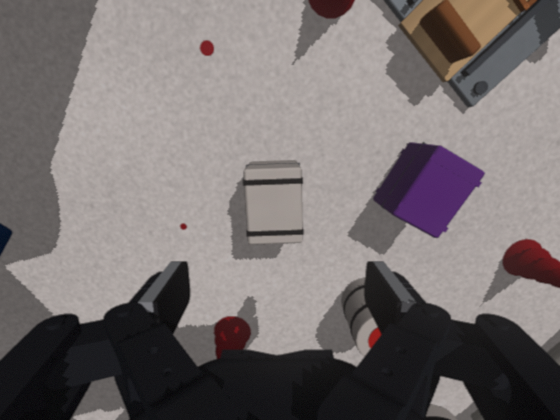

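The wrist picture shows the mould at about (275,203), square to the tool, with the purple block well clear to the right at (430,190). The top-face corners are near (246,165), (300,165), (303,242) and (248,243).

Run:
```python
from h import *
im=cv2.imread("pics/w1.png"); g=cv2.cvtColor(im,cv2.COLOR_BGR2GRAY)
P=np.array([ray("wrist",u,v,.064) for u,v in [(246,166),(300,165),(303,242),(248,243)]])
print(P.round(4)); c=P.mean(0); print("c",c.round(4),"sides",[np.linalg.norm(P[i]-P[(i+1)%4]).round(4) for i in range(4)])
s=read_state();R=Ro.from_rotvec(s["tcp_rot"]).as_matrix()
l=(P[0]+P[1]-P[2]-P[3])/2; print("long yaw",np.degrees(np.arctan2(l[1],l[0])),"tool yaw",np.degrees(np.arctan2(R[1,0],R[0,0])))
print("shift tool mm",(R.T@(c-s["tool_pos"])*1000).round(1))
read_camera("wrist");d=[d for d in cut_out("wrist","block_mould") if d["extent"][2]<330][0]
r=cv2.minAreaRect(np.argwhere(d["region"])[:,::-1].astype(np.float32));print(r)
```

```text
[[ 0.3982 -0.3091  0.064 ]
 [ 0.4351 -0.2798  0.064 ]
 [ 0.4822 -0.3344  0.064 ]
 [ 0.4418 -0.3665  0.064 ]]
c [ 0.4393 -0.3225  0.064 ] sides [np.float64(0.0471), np.float64(0.0721), np.float64(0.0517), np.float64(0.0721)]
long yaw 129.02043274049603 tool yaw 127.29094013510124
shift tool mm [  2.5  -1.5 189.9]
((272.4447021484375, 202.12606811523438), (84.9842758178711, 60.10426712036133), 88.8982925415039)
```

step_arm(targets=[[[0,0,-0.02],[2.5,-1.5,20],85],[[0,0,0],[0,0,25],85],[[0,0,0],[0,0,25],85],[[0,0,0],[0,0,25],85],[[0,0,0],[0,0,25],85]], grip_force=50)

```text
time: 4.82
tool_pos: [0.4394, -0.3226, 0.1331]
tcp_rot: [1.365, 2.829, -0.0]
wrist_force: [0.1, 0.1, 0.3]
width: 0.995
grip_force: 0.0
```

step_arm(targets=[[[0,0,0],[0,0,20],85],[[0,0,0],[0,0,16],85],[[0,0,0],[0,0,8],85],[[0,0,0],[0,0,0],40],[[0,0,0],[0,0,0],40]])

```text
time: 5.23
tool_pos: [0.4394, -0.3226, 0.09]
tcp_rot: [-1.364, -2.83, -0.0]
wrist_force: [1.0, -0.3, 0.6]
width: 0.742
grip_force: 0.0
```

step_arm(targets=[[[0,0,0],[0,0,0],40],[[0,0,0],[0,0,0],40],[[0,0,0],[0,0,0],40],[[0,0,0],[0,0,0],40],[[0,0,0],[0,0,0],40]])

```text
time: 5.65
tool_pos: [0.4402, -0.3232, 0.0913]
tcp_rot: [1.362, 2.828, -0.001]
wrist_force: [-0.5, 0.3, 4.7]
width: 0.605
grip_force: 54.2
```

step_arm(targets=[[[0,0,0],[0,0,-10],40],[[0,0,0],[0,0,-35],40],[[0,0,0],[0,0,-35],40],[[0,0,0],[0,0,-35],40],[[0,0,0],[0,0,-35],40]])

```text
time: 6.07
tool_pos: [0.4384, -0.3217, 0.2409]
tcp_rot: [-1.362, -2.828, -0.001]
wrist_force: [0.7, -0.1, -2.8]
width: 0.603
grip_force: 53.5
```

step_arm(targets=[[[0,0,0.1],[0,0,0],40],[[0,0,0.1],[0,0,0],40],[[0,0,0.1],[0,0,0],40],[[0,0,0.1],[0,0,0],40],[[0,0,0.1],[0,0,0],40]])

```text
time: 6.48
tool_pos: [0.4386, -0.3219, 0.2397]
tcp_rot: [-2.026, -2.399, -0.0]
wrist_force: [-0.1, 0.7, -2.1]
width: 0.6
grip_force: 53.9
```

step_arm(targets=[[[0,0,0.1],[0,0,0],40],[[0,0,0.1],[0,0,0],40],[[0,0,0.12],[0,0,0],40],[[0,0,0],[20,0,0],40],[[0,0,0],[24,-2,0],40]])

```text
time: 6.9
tool_pos: [0.4433, -0.279, 0.2397]
tcp_rot: [-2.381, -2.049, 0.001]
wrist_force: [0.3, 0.2, -3.3]
width: 0.607
grip_force: 53.7
```

step_arm(targets=[[[0,0,0],[24,-2,0],40],[[0,0,0],[28,-2,0],40],[[0,0,0],[28,-2,0],40],[[0,0,0],[28,-2,0],40],[[0,0,0],[28,-2,0],40]])

```text
time: 7.32
tool_pos: [0.4529, -0.1411, 0.2396]
tcp_rot: [-2.378, -2.051, 0.001]
wrist_force: [-0.2, 0.7, -3.5]
width: 0.6
grip_force: 53.7
```

step_arm(targets=[[[0,0,0],[20,-1,0],40],[[0,0,0],[8,-1,0],40],[[0,0,0],[0,0,0],40],[[0,0,0],[0,0,0],40]])

```text
time: 7.65
tool_pos: [0.4556, -0.1147, 0.2398]
tcp_rot: [2.377, 2.054, -0.001]
wrist_force: [0.5, -0.1, -3.6]
width: 0.6
grip_force: 53.7
```

Run:
```python
from h import *
im=read_camera("wrist"); cv2.imwrite("pics/w2.png",im[:,:,::-1])
s=read_state(); R=Ro.from_rotvec(s["tcp_rot"]).as_matrix(); print(s["time"],s["tool_pos"].round(4),R[:,0].round(3),s["q"].round(2),s["wrist_force"].round(1),s["width"])
for q,z in (("tray_seat",.018),("tray_grip",.052),("t_bar",.186)):
    print(q,[(d["score"],np.round(d["at"]),ray("wrist",d["at"][1],d["at"][0],z).round(4)) for d in tip_of("wrist",q)])
```

```text
7.7 [ 0.4557 -0.1152  0.2399] [ 0.146  0.989 -0.001] [-0.3  -0.08  2.1  -0.    1.12 -0.15] [-0.8 -1.4 -3. ] 0.6075700168784934
tray_seat [(0.83, array([ 78., 294.]), array([ 0.4879, -0.0058,  0.018 ]))]
tray_grip [(0.63, array([209., 292.]), array([ 0.4696, -0.1179,  0.052 ])), (0.41, array([227., 199.]), array([ 0.383 , -0.1225,  0.052 ]))]
t_bar []
```

View pics/w2.png

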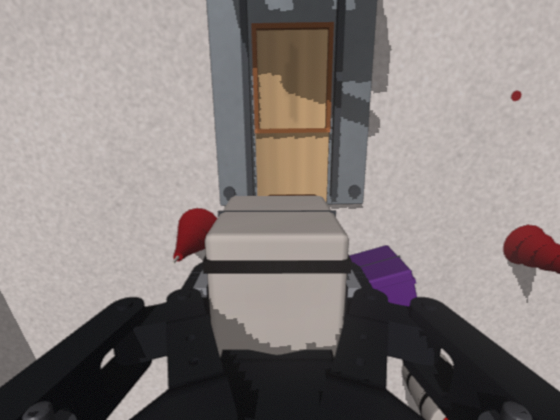

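The picture shows the held mould at the bottom and the tray ahead. The rim runs from about (251,24) to (333,24) at the far end and (253,133) to (331,133) at the near end. I'll enlarge it for exact corners.

Run:
```python
import cv2
im=cv2.imread("pics/w2.png");cv2.imwrite("pics/c2.png",cv2.resize(im[10:150,215:375],None,fx=4,fy=4,interpolation=cv2.INTER_CUBIC))
```

```text
(no output)
```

View pics/c2.png

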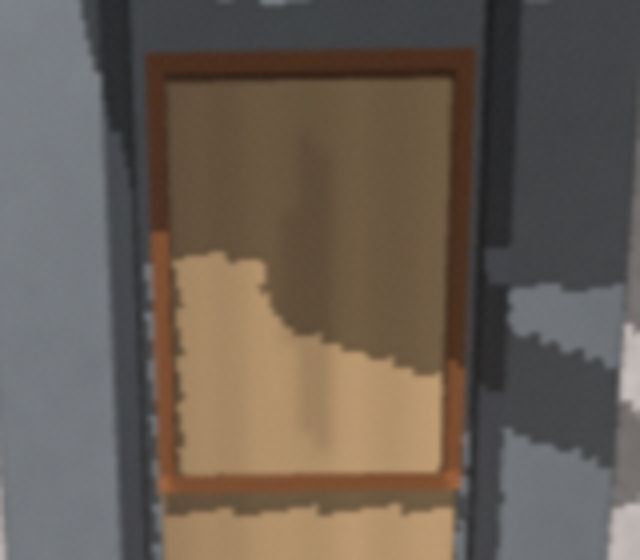

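Run:
```python
from h import *
P=np.array([ray("wrist",215+u/4-.4,10+v/4-.4,.024) for u,v in [(147,54),(473,50),(461,488),(162,492)]])
c=P.mean(0); print(P.round(4),"c",c.round(4),"sides",[np.linalg.norm(P[i]-P[(i+1)%4]).round(4) for i in range(4)])
l=(P[0]+P[1]-P[2]-P[3])/2
s=read_state();R=Ro.from_rotvec(s["tcp_rot"]).as_matrix()
print("slide yaw",np.degrees(np.arctan2(l[1],l[0])),"tool yaw",np.degrees(np.arctan2(R[1,0],R[0,0])))
print("shift tool mm",(R.T@(c-s["tool_pos"])*1000).round(1))
# held mould: project expected top front/near edges with mould centred on TCP
for z in (.064,): 
    T=s["tool_pos"]; b=T[2]-.0905
    for dx,dy in((36,-26),(36,26),(-36,-26),(-36,26)):
        print(proj("wrist",T+R@np.array([dx,dy,0])/1e3+[0,0,b+.064-T[2]]).round(0))
```

```text
[[ 0.4575  0.0415  0.024 ]
 [ 0.5259  0.0321  0.024 ]
 [ 0.5146 -0.0567  0.024 ]
 [ 0.4457 -0.0474  0.024 ]] c [ 0.4859 -0.0076  0.024 ] sides [np.float64(0.069), np.float64(0.0895), np.float64(0.0696), np.float64(0.0897)]
slide yaw 82.6064455369999 tool yaw 81.50089575709929
shift tool mm [111.4  13.7 215.8]
[[201. 232.]]
[[351. 233.]]
[[213. 396.]]
[[339. 396.]]
```

step_arm(targets=[[[0,0,0],[24,3,0],40],[[0,0,0],[28,3,0],40],[[0,0,0],[28,3,0],40],[[0,0,0],[21,3,0],40],[[0,0,0],[10.4,1.7,0],40]])

```text
time: 8.27
tool_pos: [0.4865, -0.0054, 0.24]
tcp_rot: [-2.378, -2.052, -0.001]
wrist_force: [0.1, 0.2, -2.4]
width: 0.604
grip_force: 53.7
```

step_arm(targets=[[[0,0,-0.019],[0,0,10],40],[[0,0,0],[0,0,25],40],[[0,0,0],[0,0,25],40],[[0,0,0],[0,0,15],40],[[0,0,0],[0,0,5],40]])

```text
time: 8.68
tool_pos: [0.483, -0.0077, 0.156]
tcp_rot: [-2.356, -2.072, 0.008]
wrist_force: [-0.9, -0.3, -3.2]
width: 0.605
grip_force: 53.7
```

Run:
```python
from h import *
s=read_state();R=Ro.from_rotvec(s["tcp_rot"]).as_matrix()
print(s["time"],s["tool_pos"].round(4),np.degrees(np.arctan2(R[1,0],R[0,0])),s["wrist_force"].round(1), "shift",(R.T@(np.array([.4859,-.0076,.109])-s["tool_pos"])*1000).round(1))
a=read_camera("side");b=read_camera("wrist")
A=cv2.resize(a[230:370,230:370],None,fx=4,fy=4,interpolation=cv2.INTER_CUBIC)
cv2.imwrite("pics/s3.png",A[:,:,::-1]);cv2.imwrite("pics/w3.png",b[:,:,::-1])
```

```text
8.6833 [ 0.483  -0.0077  0.156 ] 82.64856316596249 [-0.9 -0.3 -3.2] shift [ 0.5  3.2 47. ]
```

View pics/s3.png

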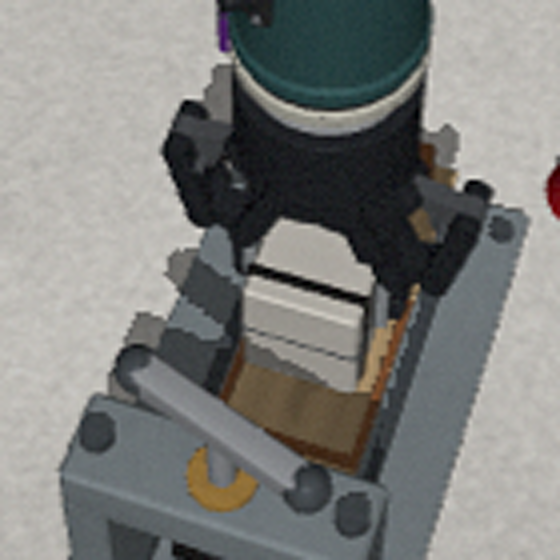

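The enlarged side view shows the mould above the seat, inside the rim sideways. The T-bar is turned a little, and its left end leans toward the tray. I'll settle and re-read before lowering.

step_arm(targets=[[[0,0,0],[0,0,0],40],[[0,0,0],[0,0,0],40]])

```text
time: 8.95
tool_pos: [0.4869, -0.0071, 0.1612]
tcp_rot: [2.358, 2.073, 0.003]
wrist_force: [-0.5, 0.3, -2.4]
width: 0.601
grip_force: 53.7
```

Run:
```python
from h import *
s=read_state();R=Ro.from_rotvec(s["tcp_rot"]).as_matrix()
print(s["time"],s["tool_pos"].round(4),np.degrees(np.arctan2(R[1,0],R[0,0])),R[:,2].round(3),s["q"].round(3),s["wrist_force"].round(1), "shift",(R.T@(np.array([.4859,-.0076,.109])-s["tool_pos"])*1000).round(1))
```

```text
8.95 [ 0.4869 -0.0071  0.1612] 82.64382904961894 [ 0.003 -0.    -1.   ] [-0.066  0.046  2.138 -0.     0.955  0.063] [-0.5  0.3 -2.4] shift [-0.6 -1.1 52.2]
```

step_arm(targets=[[[0,0,0],[0,-0.5,14],40],[[0,0,0],[0,-0.5,16],40],[[0,0,0],[0,0,10],40],[[0,0,0],[0,0,5],40],[[0,0,0],[0,0,3],40]])

```text
time: 9.37
tool_pos: [0.4848, -0.0064, 0.1117]
tcp_rot: [-2.359, -2.075, 0.0]
wrist_force: [0.1, -1.2, -2.7]
width: 0.605
grip_force: 53.7
```

step_arm(targets=[[[0,0,0],[0,0,2],40],[[0,0,0],[0,0,0],40],[[0,0,0],[0,0,0],40]])

```text
time: 9.62
tool_pos: [0.4854, -0.0064, 0.1104]
tcp_rot: [2.358, 2.074, 0.001]
wrist_force: [-0.3, -0.9, -3.5]
width: 0.604
grip_force: 53.7
```

step_arm(targets=[[[0,0,0],[0,0,1],40],[[0,0,0],[0,0,0],40],[[0,0,0],[0,0,0],40]])

```text
time: 9.87
tool_pos: [0.4852, -0.0064, 0.1093]
tcp_rot: [2.358, 2.074, 0.001]
wrist_force: [0.1, -0.4, -1.9]
width: 0.604
grip_force: 53.7
```

step_arm(targets=[[[0,0,0],[0,0,1],40],[[0,0,0],[0,0,0],40],[[0,0,0],[0,0,0],40]])

```text
time: 10.12
tool_pos: [0.4853, -0.0064, 0.1092]
tcp_rot: [2.359, 2.075, 0.001]
wrist_force: [-3.1, 1.3, 6.6]
width: 0.601
grip_force: 54.7
```

step_arm(targets=[[[0,0,0],[0,0,-1],55],[[0,0,0],[0,0,0],65],[[0,0,0],[0,0,0],72],[[0,0,0],[0,0,0],72],[[0,0,0],[0,0,0],72]])

```text
time: 10.53
tool_pos: [0.4848, -0.0064, 0.1088]
tcp_rot: [-2.359, -2.075, 0.0]
wrist_force: [-1.5, 0.6, -1.1]
width: 0.84
grip_force: 0.0
```

step_arm(targets=[[[0,0,0],[0,0,-5],72],[[0,0,0],[0,0,-20],72],[[0,0,0],[0,0,-30],72],[[0,0,0],[0,0,-35],72],[[0,0,0],[-15,0,0],72]])

```text
time: 10.95
tool_pos: [0.4873, -0.0204, 0.2062]
tcp_rot: [2.351, 2.071, 0.014]
wrist_force: [0.9, 0.0, 0.2]
width: 0.844
grip_force: 0.0
```

step_arm(targets=[[[0,0,0],[-30,0,0],20],[[0,0,0],[-30,0,0],0],[[0,0,0],[-30,0,0],0],[[0,0,0],[-30,0,0],0],[[0,0,0],[-17,0,0],0]])

```text
time: 11.37
tool_pos: [0.4651, -0.1596, 0.1995]
tcp_rot: [2.359, 2.073, -0.001]
wrist_force: [-0.0, 0.4, 0.4]
width: 0.13
grip_force: 0.0
```

step_arm(targets=[[[0,0,-0.12],[0,0,0],0],[[0,0,-0.12],[0,0,0],0],[[0,0,-0.12],[0,0,0],0],[[0,0,-0.12],[0,0,0],0],[[0,0,-0.12],[0,0,0],0]])

```text
time: 11.78
tool_pos: [0.4653, -0.1573, 0.1991]
tcp_rot: [1.633, 2.684, 0.0]
wrist_force: [-0.2, -0.5, 0.2]
width: 0.0
grip_force: 0.0
```

step_arm(targets=[[[0,0,-0.12],[0,0,0],0],[[0,0,-0.12],[0,0,0],0],[[0,0,-0.12],[0,0,0],0],[[0,0,-0.12],[0,0,0],0],[[0,0,-0.12],[0,0,0],0]])

```text
time: 12.2
tool_pos: [0.4654, -0.1571, 0.1992]
tcp_rot: [0.766, 3.047, 0.0]
wrist_force: [-0.4, 0.5, 1.3]
width: -0.001
grip_force: 0.0
```

step_arm(targets=[[[0,0,-0.12],[0,0,0],0],[[0,0,-0.12],[0,0,0],0],[[0,0,-0.12],[0,0,0],0],[[0,0,0],[0,0,0],0],[[0,0,0],[0,0,0],0]])

```text
time: 12.62
tool_pos: [0.4654, -0.1571, 0.1991]
tcp_rot: [0.223, 3.134, -0.0]
wrist_force: [0.7, -0.2, -0.2]
width: -0.001
grip_force: 0.0
```

Run:
```python
from h import *
s=read_state();R=Ro.from_rotvec(s["tcp_rot"]).as_matrix()
print(s["time"],s["tool_pos"].round(4),np.degrees(np.arctan2(R[1,0],R[0,0])),R[:,2].round(3),s["q"].round(3),s["wrist_force"].round(1),s["width"],nose_length)
a=read_camera("side");b=read_camera("top")
A=cv2.resize(a[210:410,220:380],(480,600),interpolation=cv2.INTER_CUBIC);B=cv2.resize(b[180:280,120:280],(320,200),interpolation=cv2.INTER_CUBIC)
cv2.imwrite("pics/s4.png",np.hstack([A,np.vstack([B,np.zeros((400,320,3),np.uint8)])])[:,:,::-1])
for c in("top","side","wrist"):
  read_camera(c)
  print(c,[(d["score"],ray(c,d["at"][1],d["at"][0],.052).round(4)) for d in tip_of(c,"tray_grip")],[(d["score"],ray(c,d["at"][1],d["at"][0],.186).round(4)) for d in tip_of(c,"t_bar")],[(d["score"],ray(c,d["at"][1],d["at"][0],.018).round(4)) for d in tip_of(c,"block_mould")])
```

```text
12.6167 [ 0.4654 -0.1571  0.1991] 171.85727083128526 [ 0. -0. -1.] [-0.376  0.008  2.097  0.     1.036 -1.805] [ 0.7 -0.2 -0.2] -0.0007589851506835046 0.0726
top [(0.49, array([0.5069, 0.1643, 0.052 ]))] [(0.69, array([0.5073, 0.1155, 0.186 ]))] [(0.64, array([ 0.5507, -0.2273,  0.018 ])), (0.59, array([ 0.4912, -0.0067,  0.018 ]))]
side [(0.58, array([ 0.465 , -0.1207,  0.052 ]))] [(0.81, array([0.5008, 0.1102, 0.186 ]))] [(0.8, array([ 0.4864, -0.0138,  0.018 ])), (0.78, array([ 0.548 , -0.2153,  0.018 ]))]
wrist [(0.76, array([ 0.4706, -0.1153,  0.052 ]))] [(0.23, array([ 0.4254, -0.1348,  0.186 ]))] [(0.9, array([ 0.4843, -0.0043,  0.018 ])), (0.74, array([ 0.5392, -0.2203,  0.018 ]))]
```

View pics/s4.png

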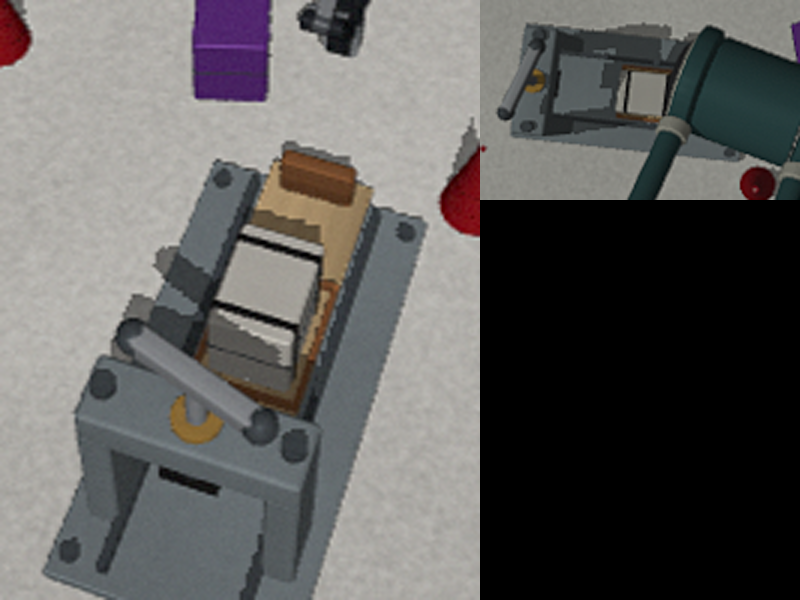

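The mould stands flat inside the rim at side crop (265,290), clear of the screw posts. Next I'll lower the closed fingers behind the push block and push.

step_arm(targets=[[[0,0,-0.013],[-1,-5,20],0],[[0,0,0],[0,0,25],0],[[0,0,0],[0,0,25],0],[[0,0,0],[0,0,18],0],[[0,0,0],[0,0,6],0]])

```text
time: 13.73
tool_pos: [0.4636, -0.1614, 0.1018]
tcp_rot: [-0.197, -3.13, -0.003]
wrist_force: [-1.1, -0.5, 0.0]
width: -0.002
grip_force: 0.0
```

step_arm(targets=[[[0,0,0],[0,0,0],0],[[0,0,0],[0,6,0],0],[[0,0,0],[0,6,0],0],[[0,0,0],[0,6,0],0],[[0,0,0],[0,6,0],0]])

```text
time: 14.15
tool_pos: [0.4697, -0.138, 0.1062]
tcp_rot: [0.197, 3.133, -0.001]
wrist_force: [-0.4, -0.2, -0.4]
width: -0.003
grip_force: 0.0
```

step_arm(targets=[[[0,0,0],[0,8,0],0],[[0,0,0],[0,8,0],0],[[0,0,0],[0,8,0],0],[[0,0,0],[0,8,0],0],[[0,0,0],[0,8,0],0]])

```text
time: 14.57
tool_pos: [0.4742, -0.098, 0.1052]
tcp_rot: [0.197, 3.134, -0.0]
wrist_force: [1.2, -2.1, 1.1]
width: -0.001
grip_force: 1.0
```

step_arm(targets=[[[0,0,0],[0,8,0],0],[[0,0,0],[0,8,0],0],[[0,0,0],[0,8,0],0],[[0,0,0],[0,8,0],0],[[0,0,0],[0,8,0],0]])

```text
time: 14.98
tool_pos: [0.4788, -0.0582, 0.1048]
tcp_rot: [-0.197, -3.135, 0.0]
wrist_force: [1.7, -1.6, 0.6]
width: 0.001
grip_force: 1.0
```

step_arm(targets=[[[0,0,0],[0,7,0],0],[[0,0,0],[0,7,0],0],[[0,0,0],[0,6,0],0],[[0,0,0],[0,5,0],0],[[0,0,0],[0,3,0],0]])

```text
time: 15.4
tool_pos: [0.4821, -0.0306, 0.1047]
tcp_rot: [-0.197, -3.135, -0.0]
wrist_force: [1.6, -1.9, 0.3]
width: -0.001
grip_force: 0.8
```

step_arm(targets=[[[0,0,0],[0,2,0],0],[[0,0,0],[0,2,0],0],[[0,0,0],[0,1,0],0]])

```text
time: 15.65
tool_pos: [0.4827, -0.0262, 0.1047]
tcp_rot: [-0.198, -3.135, -0.0]
wrist_force: [0.8, -0.4, 0.7]
width: -0.002
grip_force: 0.8
```

step_arm(targets=[[[0,0,0],[0,1,0],0],[[0,0,0],[0,1,0],0],[[0,0,0],[0,1,0],0]])

```text
time: 15.9
tool_pos: [0.4831, -0.0234, 0.1048]
tcp_rot: [-0.198, -3.135, 0.0]
wrist_force: [0.0, -1.2, 0.5]
width: 0.002
grip_force: 0.8
```

step_arm(targets=[[[0,0,0],[0,1,0],0],[[0,0,0],[0,1,0],0],[[0,0,0],[0,1,0],0]])

```text
time: 16.15
tool_pos: [0.4835, -0.0203, 0.1048]
tcp_rot: [-0.198, -3.135, 0.0]
wrist_force: [0.6, -2.4, -0.2]
width: 0.005
grip_force: 0.8
```

step_arm(targets=[[[0,0,0],[0,1,0],0],[[0,0,0],[0,1,0],0],[[0,0,0],[0,1,0],0]])

```text
time: 16.4
tool_pos: [0.4839, -0.0173, 0.1048]
tcp_rot: [-0.197, -3.135, -0.0]
wrist_force: [0.3, -1.3, -0.7]
width: -0.001
grip_force: 0.8
```

step_arm(targets=[[[0,0,0],[0,1,0],0],[[0,0,0],[0,1,0],0]])

```text
time: 16.57
tool_pos: [0.4842, -0.0154, 0.1048]
tcp_rot: [-0.197, -3.135, 0.0]
wrist_force: [-0.3, -5.6, -1.1]
width: -0.004
grip_force: 3.1
```

Force is starting to rise, so I'll confirm the stop.

step_arm(targets=[[[0,0,0],[0,0.7,0],0],[[0,0,0],[0,0,0],0]])

```text
time: 16.73
tool_pos: [0.4842, -0.0153, 0.1048]
tcp_rot: [-0.196, -3.135, 0.002]
wrist_force: [-0.2, -5.2, -1.1]
width: -0.002
grip_force: 2.8
```

step_arm(targets=[[[0,0,0],[0,0.7,0],0],[[0,0,0],[0,0,0],0]])

```text
time: 16.9
tool_pos: [0.4842, -0.0152, 0.1048]
tcp_rot: [-0.196, -3.135, 0.004]
wrist_force: [-0.9, -8.8, -0.3]
width: -0.002
grip_force: 4.1
```

step_arm(targets=[[[0,0,0],[0,-3,0],0],[[0,0,0],[0,-15,0],0],[[0,0,0],[0,-15,-20],0],[[0,0,0],[0,-10,-35],0],[[0,0,0],[0,0,-40],30]])

```text
time: 17.32
tool_pos: [0.4768, -0.0573, 0.1985]
tcp_rot: [-0.199, -3.129, -0.002]
wrist_force: [0.7, -0.5, -0.5]
width: 0.122
grip_force: 0.0
```

step_arm(targets=[[[0,0,0],[0,0,-40],60],[[0,0,0],[0,0,-40],60],[[0,0,0],[0,0,-20],60],[[0,0,0],[0,0,0],60],[[0,0,0],[0,0,0],60]])

```text
time: 17.73
tool_pos: [0.48, -0.0565, 0.3019]
tcp_rot: [0.197, 3.131, 0.001]
wrist_force: [0.1, 0.0, -0.3]
width: 0.704
grip_force: 0.0
```

Run:
```python
from h import *
s=read_state();R=Ro.from_rotvec(s["tcp_rot"]).as_matrix()
print(s["time"],s["tool_pos"].round(4),np.degrees(np.arctan2(R[1,0],R[0,0])),s["q"].round(3))
for c,a,b in(("side",(264.3,321.7),(307.3,351.7)),("top",(150,199),(132.5,236))):
    A,B=ray(c,*a,.184),ray(c,*b,.184); print(c,A.round(4),B.round(4),((A+B)/2).round(4),np.linalg.norm(A-B),np.degrees(np.arctan2(*(A-B)[1::-1])))
for c in("side","top"):
    read_camera(c)
    print(c,[(d["score"],ray(c,d["at"][1],d["at"][0],.186).round(4)) for d in tip_of(c,"t_bar")],[(d["score"],ray(c,d["at"][1],d["at"][0],.018).round(4)) for d in tip_of(c,"tray_seat")],[(d["score"],ray(c,d["at"][1],d["at"][0],.052).round(4)) for d in tip_of(c,"tray_grip")])
```

```text
17.7333 [ 0.48   -0.0565  0.3019] 172.79112547997204 [-1.690e-01 -1.060e-01  2.005e+00  1.000e-03  1.238e+00 -1.614e+00]
side [0.5368 0.0928 0.184 ] [0.4632 0.1277 0.184 ] [0.5    0.1102 0.184 ] 0.08153686086866047 -25.375808327038115
top [0.5461 0.0924 0.184 ] [0.4648 0.131  0.184 ] [0.5055 0.1117 0.184 ] 0.09002051083376188 -25.35612326336352
side [(0.71, array([0.4991, 0.1042, 0.186 ]))] [] [(0.66, array([0.4845, 0.0057, 0.052 ]))]
top [] [] []
```

step_arm(targets=[[[0,0,0.106],[0,0,0],60],[[0,0,0.106],[0,0,0],60],[[0,0,0.106],[0,0,0],60],[[0,0,0],[10,30,0],60],[[0,0,0],[10,33,0],60]])

```text
time: 18.55
tool_pos: [0.4879, 0.0081, 0.2994]
tcp_rot: [-0.698, -3.062, 0.001]
wrist_force: [0.6, 0.4, -0.8]
width: 0.703
grip_force: 0.0
```

step_arm(targets=[[[0,0,0],[11,35,0],60],[[0,0,0],[11,35,0],60],[[0,0,0],[9,28,0],60],[[0,0,0],[0,0,0],60],[[0,0,0],[0,0,0],60]])

```text
time: 18.97
tool_pos: [0.502, 0.112, 0.2993]
tcp_rot: [-0.686, -3.065, 0.001]
wrist_force: [1.0, -1.0, -0.8]
width: 0.703
grip_force: 0.0
```

Run:
```python
from h import *
im=read_camera("wrist")
s=read_state();R=Ro.from_rotvec(s["tcp_rot"]).as_matrix()
print(s["time"],s["tool_pos"].round(4),np.degrees(np.arctan2(R[1,0],R[0,0])),s["q"].round(3))
print([(d["score"],np.round(d["at"]),ray("wrist",d["at"][1],d["at"][0],.186).round(4)) for d in tip_of("wrist","t_bar")])
for d in cut_out("wrist","t_bar")[:2]: print(d["score"],np.round(d["extent"]))
print("tool axis at bar",proj("wrist",[*s["tool_pos"][:2],.186]))
b=read_camera("side")
cv2.imwrite("pics/w5.png",im[:,:,::-1])
```

```text
19.0167 [0.5019 0.1109 0.2993] 154.67252438410546 [ 1.690e-01 -3.900e-02  1.948e+00 -1.000e-03  1.234e+00 -9.590e-01]
[(0.84, array([239., 278.]), array([0.5033, 0.1118, 0.186 ]))]
0.73 [264. 165. 294. 305.]
tool axis at bar [[276.87189871 237.28030422]]
```

View pics/w5.png

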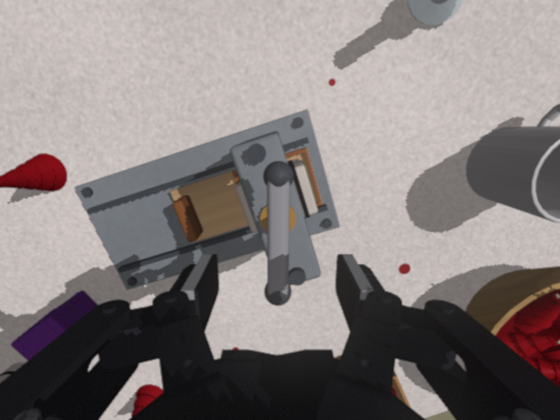

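The picture shows the T-bar running from (279,174) to (277,293), centred under the tool axis. The tray is home, and the mould shows beyond the crossbar at (307,185). I'll lower and grip.

step_arm(targets=[[[0,0,0.015],[0,1,12],60],[[0,0,0],[0,0,20],60],[[0,0,0],[0,0,18],60],[[0,0,0],[0,0,6],60],[[0,0,0],[0,0,0],60]], grip_force=80)

```text
time: 19.58
tool_pos: [0.5009, 0.1105, 0.241]
tcp_rot: [-0.716, -3.054, 0.003]
wrist_force: [-0.4, -0.4, -0.8]
width: 0.704
grip_force: 0.0
```

step_arm(targets=[[[0,0,0],[0,0,0],5],[[0,0,0],[0,0,0],5],[[0,0,0],[0,0,0],5],[[0,0,0],[0,0,0],5],[[0,0,0],[0,0,0],5]])

```text
time: 20.0
tool_pos: [0.5034, 0.1118, 0.2454]
tcp_rot: [0.714, 3.057, 0.002]
wrist_force: [0.6, 0.7, 3.1]
width: 0.146
grip_force: 78.3
```

step_arm(targets=[[[0,0,0],[0,0,0],5],[[0,0,0],[0,0,0],5],[[0,0,0],[0,0,0],5],[[0,0,0],[0,0,0],5],[[0,0,0],[0,0,0],5]])

```text
time: 20.42
tool_pos: [0.5034, 0.1118, 0.2453]
tcp_rot: [0.714, 3.057, 0.002]
wrist_force: [-0.2, 1.0, 5.9]
width: 0.145
grip_force: 78.7
```

```bash
cat > st.py <<'E'
from h import *
s=read_state();R=Ro.from_rotvec(s["tcp_rot"]).as_matrix()
print(s["time"],s["tool_pos"].round(4),"yaw",np.degrees(np.arctan2(R[1,0],R[0,0])).round(1),R[:,2].round(3),s["q"].round(3),"F",s["wrist_force"].round(1),"M",s["torque"].round(2),s["width"]*85.4,s["grip_force"])
E
python3 st.py
```

```text
20.4167 [0.5034 0.1118 0.2453] yaw 153.7 [ 0.003  0.001 -1.   ] [ 0.17   0.006  2.007  0.     1.126 -0.942] F [-0.2  1.   5.9] M [0.08 0.04 0.  ] 12.408935038564273 78.67594599723816
```

step_arm(targets=[[[0,0,0.05],[0,0,0.2],5],[[0,0,0.11],[0,0,0.55],5],[[0,0,0.11],[0,0,0.55],5],[[0,0,0.11],[0,0,0.55],5],[[0,0,0.11],[0,0,0.55],5]])

```text
time: 20.83
tool_pos: [0.5027, 0.111, 0.2428]
tcp_rot: [1.441, 2.79, -0.002]
wrist_force: [-3.5, -3.1, 9.3]
width: 0.141
grip_force: 79.2
```

```bash
python3 st.py
```

```text
20.8333 [0.5027 0.111  0.2428] yaw 125.4 [ 0.001 -0.002 -1.   ] [ 1.700e-01  8.000e-03  2.009e+00 -2.000e-03  1.124e+00 -4.470e-01] F [-3.5 -3.1  9.3] M [-0.46  0.53  0.15] 12.03587014410196 79.18800473213196
```

step_arm(targets=[[[0,0,0.11],[0,0,0.55],5],[[0,0,0.11],[0,0,0.55],5],[[0,0,0.11],[0,0,0.55],5],[[0,0,0.11],[0,0,0.55],5],[[0,0,0.11],[0,0,0.55],5]])

```text
time: 21.25
tool_pos: [0.5016, 0.1105, 0.2401]
tcp_rot: [-2.145, -2.295, 0.006]
wrist_force: [-8.8, -4.2, 11.3]
width: 0.14
grip_force: 79.7
```

step_arm(targets=[[[0,0,0.11],[0,0,0.55],5],[[0,0,0.11],[0,0,0.55],5],[[0,0,0.11],[0,0,0.55],5],[[0,0,0.11],[0,0,0.55],5],[[0,0,0.11],[0,0,0.55],5]])

```text
time: 21.67
tool_pos: [0.5004, 0.1108, 0.2373]
tcp_rot: [-2.687, -1.625, 0.009]
wrist_force: [-11.6, -2.6, 14.9]
width: 0.144
grip_force: 80.1
```

```bash
python3 st.py
```

```text
21.6667 [0.5004 0.1108 0.2373] yaw 62.3 [-0.006 -0.002 -1.   ] [ 1.700e-01  1.200e-02  2.016e+00 -1.000e-03  1.119e+00  6.530e-01] F [-11.6  -2.6  14.9] M [-0.52  1.88  0.11] 12.265943604425031 80.14873266220093
```

step_arm(targets=[[[0,0,0.05],[-0.9,-1.8,0],5],[[0,0,0.07],[0,0,0.2],5],[[0,0,0.08],[0,0,0.4],5]])

```text
time: 21.92
tool_pos: [0.4996, 0.111, 0.2363]
tcp_rot: [2.835, 1.352, -0.004]
wrist_force: [-5.7, -1.9, 9.0]
width: 0.143
grip_force: 79.3
```

```bash
python3 st.py
```

```text
21.9167 [0.4996 0.111  0.2363] yaw 51.0 [-0.002 -0.001 -1.   ] [ 1.710e-01  1.000e-02  2.021e+00 -1.000e-03  1.114e+00  8.520e-01] F [-5.7 -1.9  9. ] M [-0.35  0.94  0.14] 12.243865802244187 79.3078100681305
```

step_arm(targets=[[[0,0,0.08],[0,0,0.4],5],[[0,0,0.08],[0,0,0.4],5],[[0,0,0.08],[0,0,0.4],5]])

```text
time: 22.17
tool_pos: [0.4992, 0.1114, 0.2352]
tcp_rot: [-2.977, -1.002, 0.005]
wrist_force: [-8.2, -0.6, 10.4]
width: 0.145
grip_force: 79.5
```

```bash
python3 st.py
```

```text
22.1667 [0.4992 0.1114 0.2352] yaw 37.2 [-0.003 -0.001 -1.   ] [ 0.171  0.011  2.022 -0.     1.112  1.092] F [-8.2 -0.6 10.4] M [-0.05  1.23  0.22] 12.38569161826758 79.49948787689209
```

step_arm(targets=[[[0,0,0.08],[0,-1,0.3],5],[[0,0,0.08],[0,-0.5,0.4],5],[[0,0,0.08],[0,0,0.4],5]])

```text
time: 22.42
tool_pos: [0.4987, 0.1121, 0.234]
tcp_rot: [3.074, 0.639, -0.004]
wrist_force: [-6.2, -2.2, 10.0]
width: 0.146
grip_force: 79.3
```

```bash
python3 st.py
```

```text
22.4167 [0.4987 0.1121 0.234 ] yaw 23.5 [-0.002 -0.002 -1.   ] [ 1.730e-01  1.100e-02  2.024e+00 -2.000e-03  1.109e+00  1.335e+00] F [-6.2 -2.2 10. ] M [-0.34  0.9   0.29] 12.4265501129593 79.30541753768921
```

step_arm(targets=[[[0,0,0.08],[0,0,0.4],5],[[0,0,0.08],[0,0,0.4],5],[[0,0,0],[0,0,0],5]])

```text
time: 22.67
tool_pos: [0.4986, 0.1125, 0.2332]
tcp_rot: [3.116, 0.392, -0.004]
wrist_force: [-6.2, -1.5, 8.9]
width: 0.149
grip_force: 79.2
```

```bash
python3 st.py
```

```text
22.6667 [0.4986 0.1125 0.2332] yaw 14.3 [-0.003 -0.001 -1.   ] [ 1.730e-01  1.200e-02  2.025e+00 -1.000e-03  1.108e+00  1.495e+00] F [-6.2 -1.5  8.9] M [-0.31  0.94 -0.14] 12.699413636000283 79.24537181854248
```

step_arm(targets=[[[0,0,0.07],[0,0,0.35],5],[[0,0,0.07],[0,0,0.35],5],[[0,0,0.07],[0,0,0.35],5]])

```text
time: 22.92
tool_pos: [0.4986, 0.1129, 0.2322]
tcp_rot: [3.141, 0.063, -0.004]
wrist_force: [-7.4, 0.9, 9.0]
width: 0.147
grip_force: 79.4
```

```bash
python3 st.py
```

```text
22.9167 [0.4986 0.1129 0.2322] yaw 2.3 [-0.003 -0.    -1.   ] [0.174 0.013 2.026 0.    1.106 1.704] F [-7.4  0.9  9. ] M [0.13 1.08 0.37] 12.550364270774391 79.41248774528503
```

step_arm(targets=[[[0,0,0],[0,0,0],5],[[0,0,0],[0,0,0],30],[[0,0,0],[0,0,0],50],[[0,0,0],[0,0,0],50],[[0,0,0],[0,0,0],50]])

```text
time: 23.33
tool_pos: [0.4996, 0.1127, 0.2309]
tcp_rot: [3.141, 0.067, -0.0]
wrist_force: [-0.5, -0.5, 0.3]
width: 0.584
grip_force: 0.0
```

step_arm(targets=[[[0,0,0],[0,0,-10],50],[[0,0,0],[0,0,-20],50],[[0,0,0],[0,0,-25],50],[[0,0,0],[0,0,-20],50],[[0,0,0],[0,0,0],50]])

```text
time: 23.75
tool_pos: [0.5022, 0.1132, 0.3121]
tcp_rot: [-3.14, -0.067, -0.014]
wrist_force: [0.5, 0.9, 1.7]
width: 0.584
grip_force: 0.0
```

step_arm(targets=[[[0,0,0],[0,0,0],50],[[0,0,0],[0,0,0],50],[[0,0,0],[0,0,0],50]])

```text
time: 24.0
tool_pos: [0.4989, 0.1126, 0.3048]
tcp_rot: [3.14, 0.067, -0.004]
wrist_force: [-0.1, -0.1, 0.1]
width: 0.583
grip_force: 0.0
```

```bash
python3 st.py
python3 - <<'E'
from h import *
im=read_camera("wrist"); 
for d in cut_out("wrist","t_bar")[:1]:
    p=np.argwhere(d["region"])[:,::-1].astype(np.float32); print(d["score"],cv2.minAreaRect(p),cv2.fitLine(p,cv2.DIST_L2,0,.01,.01).ravel())
a=read_camera("side")
A=cv2.resize(a[220:400,220:370],(500,600),interpolation=cv2.INTER_CUBIC);B=cv2.resize(im,(300,225))
cv2.imwrite("pics/s6.png",np.hstack([A,np.vstack([B,np.zeros((375,300,3),np.uint8)])])[:,:,::-1])
E
```

```text
24.0 [0.4989 0.1126 0.3048] yaw 2.5 [-0.003 -0.    -1.   ] [ 0.173 -0.047  1.945 -0.     1.246  1.701] F [-0.1 -0.1  0.1] M [ 0.04  0.   -0.01] 49.750444777316325 0.0
0.56 ((276.0, 222.0), (132.0, 26.0), 90.0) [5.1955506e-03 9.9998653e-01 2.7589624e+02 2.2048792e+02]
```

View pics/s6.png

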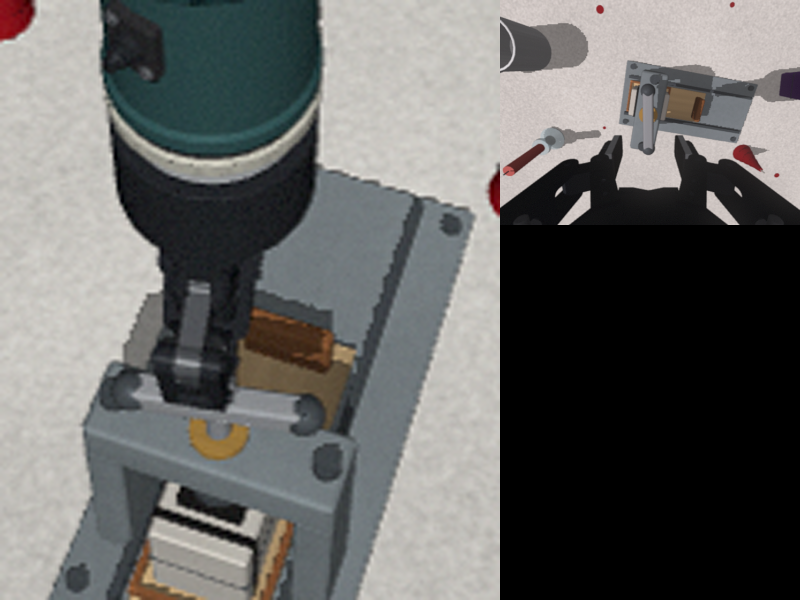

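The bar followed the full turn and now stands at about 2.97 rad, roughly 0.8 rad past touch. The picture shows the foot on the mould at (215,495), the tray home and the gripper clear, so I'm handing in.

```bash
python3 -c "
from workcell import *
print(finish_job())"
```

```text
the job is handed in; nothing more can be done
None
```

The mould is in the tray, the tray is fully home under the screw, and the T-handle is tightened to about 0.8 rad past first touch. The gripper has let go, and the job was handed in about 24 s into the 72 s limit.

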